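Lay spacer sticks and slide the next board onto the stack

TASK

These pine boards came close-piled and must be restacked with sticks between them so that air gets round them: take the two loose sticks that match the two already under the first board of the new stack, and lay them across that board, square to it, centred on its width and each directly above one of the sticks below. Then slide the top board of the pile, without lifting or tipping it, straight across onto the two sticks until it lies squarely over the first board, and let go. Leave the other boards, the thicker, longer stick, the tape measure and the try square where they are.

Things in the scene. Friction and masses are not known exactly. Their poses are not given: they have to be found in the camera images.
- first_board: first board of the new stack: planed pine board, 100 (x) x 360 (y) x 19 (z) mm, about 0.33 kg; origin at the centre of its underside, x across its width, y along its length, z up. It lies level, its length across the robot's view, on bearer_1 and bearer_2, so its underside is 17 mm and its top 36 mm above the bench
- bearer_1: stick lying on the bench under first_board and crossing it near one end (+y half), both ends showing about 17 mm past the board's edges: plain square-sawn pine stick, 19 (x) x 135 (y) x 17 (z) mm, about 20 g; origin at the centre of its underside, y along its length
- bearer_2: as bearer_1, under the -y half of first_board
- top_board: topmost of the close pile of four boards between the robot and first_board, parallel to it, facing edges about 45 mm apart: pine, 100 (x) x 360 (y) x 19 (z) mm, 0.26 to 0.43 kg; origin at the centre of its underside, y along its length. Underside at z = 57 mm; on the sticks it will be at 53 mm, 4 mm down. Too wide to grasp from above; a few newtons push it along
- pile_1: lowest board of the pile, on the bench: planed pine board, 100 (x) x 360 (y) x 19 (z) mm, about 0.33 kg; origin at the centre of its underside, x across its width, y along its length, z up
- pile_2: second board of the pile: planed pine board, 100 (x) x 360 (y) x 19 (z) mm, about 0.33 kg; origin at the centre of its underside, x across its width, y along its length, z up
- pile_3: third board of the pile, directly under top_board, its top 57 mm above the bench: planed pine board, 100 (x) x 360 (y) x 19 (z) mm, about 0.33 kg; origin at the centre of its underside, x across its width, y along its length, z up
- stick_1: loose stick on the bench to the left, of the bearers' size: plain square-sawn pine stick, 19 (x) x 135 (y) x 17 (z) mm, about 20 g; origin at the centre of its underside, y along its length
- stick_2: loose stick like stick_1, on the bench to the left
- thick_stick: loose pine stick on the bench to the left that is too thick and too long, 20 (x) x 160 (y) x 20 (z) mm: not wanted; origin at the centre of its underside, y along its length
- tape_measure: yellow and black tape measure, 68 x 76 x 35 mm, on the bench at the far left; origin at the centre of its underside
- try_square: try square with wooden stock and steel blade, 115 x 222 x 17 mm, flat on the bench to the right, near the robot; origin at the centre of its underside

How it is judged:
By the outcome, as a careful person would: the job done as asked, in the order asked, and still so for the second after the job is handed in, with the robot touching nothing.
It also fails if it takes over 69 s, if anything falls off the work surface, if the arm or the gripper's body presses on something with over 40 N, if the wrist force passes 120 N, or if a joint passes its speed limit or range.

ROBOT

A 7-joint arm with a two-finger parallel gripper is mounted at the origin on the work surface; the furniture and walls round the work are solid. World frame = base frame: x ahead of the robot, y to its left, z up, the work surface at z = 0. Lengths are in m, angles in rad, forces in N, time in s.
With the tool pointing down it reaches from about 0.4 to 0.9 m from the base axis. Payload 5.6 kg.
Tool frame: the origin (TCP) lies midway between the tips of the shut fingers; the grasp point (between the pads) lies 19 mm behind it (hold_point_z is the distance from the TCP to the grasp point, in m); z points along the fingers, y is the line along which they close (so a half turn about z gives the same grasp; the last joint's range is limited). The gripper opens to 92 mm and grips with 3 to 60 N. Pads are 20 mm wide; open, the fingers measure 128 mm over their backs; the gripper's body (75 mm by 189 mm) begins 69 mm behind the grasp point.
Start: joints at [-1.33, 0.468, -0.012, 1.603, 0.006, 1.071, -0.056], TCP at [0.182, 0.624, 0.215] pointing down, gripper open.
Joint ranges: [-2.53, 2.53], [-0.31, 2.02], [-1.57, 1.55], [0.28, 2.44], [-1.29, 4.43], [0.15, 1.84], [-2.92, 2.92]. Speed limits (rad/s): [2.57, 2.57, 3.14, 3.14, 3.14, 3.14, 3.14].

INTERFACE

Orientations are given as [roll, pitch, yaw] about the fixed x, y, z axes, in that order (R = Rz(yaw) Ry(pitch) Rx(roll)).
In Python, from bench import * gives the robot as it stands.
- The arm moves only by the tool step_arm, never from a script. Its argument "rows" is a list of rows, each an object with "slide": the shift along the tool's x, y, z in mm, a list of three; "spin": the turn about the tool's z in degrees. In form: [{"slide": [x, y, z], "spin": spin}, ...]. A call has 1 to 8 rows; each row is the pose to reach, as a shift and turn from the pose commanded when the call began, along the tool's axes at that moment; what a row does not reach only later rows make up. A row lasts 1/8 s, in which the tool goes at most 62.5 mm and 10.7 degrees, less where a joint would pass 70% of its speed; a pose out of reach is approached as far as the arm can. A call with a gripper value outside its range is refused whole. "hand" is the gripper's target within -1 to 1 (shut at 1, half-way at 0, fully open at -1), set as the call begins (left out, the last holds). The fingers move at their own pace and stop on an object; the grip force is fixed at half the most. Time passes only in rows, so rows that repeat a pose let the fingers close. It gives the time, the measured TCP pose, the force, the opening and the grip force at its end, in the units of the state.
- state(): the state, without advancing time (a new reading comes with each control period).
- capture(name): name is "scene" or "top" or "wrist"; returns a dict with "frame" (420x560x3 uint8, red, green, blue), "camera_matrix" (3x3 intrinsics, pixels), "R" (3x3) and "t" (3): a world point X has camera coordinates R X + t. Camera axes: x right, y down, z forward; pixel columns grow to the right and rows downward; lengths in m; the calibration is good to about 2 mm. The wrist camera is an equidistant fisheye: a pixel r from the principal point sees the ray r / f radians off the axis. A picture is of the moment at which its call begins. There is no depth.
- finish_job(): hands the job in; it is judged then, once.
The state is a dict: "clock": time; "q": joint angles; "joint_velocities": joint speeds; "joint_torque": joint torques, N m; "ee_pos": TCP position; "orientation": TCP orientation; "contact_force": force on the tool from outside, world axes, zero at the start; "moment": the same for the moment, N m; "finger_gap": opening from 0.0 (shut) to 1.0 (fully open); "grip_force": force on a finger pad.
Only numpy, scipy, OpenCV 4.12 (cv2) and the standard library are available. Lean on these libraries where they do the work, as an engineer would, in place of code of your own. Each camera call takes 0.05 s, during which the arm holds its last target. There are 200 camera calls.

## Working session

There is one attempt and no reset: what is moved stays moved. The work goes in short steps, Python scripts to look and compute and a tool call to move; the robot and the scene stay as the last step left them, time stands still between calls to the robot, and variables do not carry over. Pictures are saved under pics/ and viewed, at most 10 in all, crops included, and the job is handed in when it is done.

Besides the shell and the picture viewer there is one more tool, called as name(argument=value, ...), one argument or row to a line, values as JSON. step_arm: Moves the arm, as the interface text tells. Its arguments: {"type":"object","properties":{"rows":{"type":"array"},"hand":{"type":"number"}},"required":["rows"]}

```bash
mkdir -p pics; ls
python3 - <<'E'
from bench import *
import cv2,pickle
d={n:capture(n) for n in("scene","top")}
pickle.dump(d,open('c0.pkl','wb'))
for n in d:
    cv2.imwrite(f'pics/{n}0.png',cv2.resize(d[n]["frame"][:,:,::-1],(800,600),interpolation=cv2.INTER_CUBIC))
    print(n,d[n]["camera_matrix"],d[n]["R"],d[n]["t"])
print(state())
E
```

```text
pics
scene [[397.97411574   0.         279.96626567]
 [  0.         397.97411574 210.52114544]
 [  0.           0.           1.        ]] [[ 0.8306685  -0.55675681  0.00342016]
 [-0.36329107 -0.54665657 -0.7544443 ]
 [ 0.42191165  0.6254506  -0.65635517]] [-0.42282864  0.2718391   0.69335686]
top [[431.05362175   0.         281.64060762]
 [  0.         431.05362175 206.59969523]
 [  0.           0.           1.        ]] [[ 0.01802903 -0.99961352  0.02116024]
 [-0.9940804  -0.02018906 -0.10675471]
 [ 0.10714066 -0.01911029 -0.9940602 ]] [0.01834627 0.5238623  1.00495983]
{'clock': 0.1, 'q': array([-1.33002854,  0.46830808, -0.01159594,  1.6034985 ,  0.00596346,
        1.07140117, -0.05628908]), 'joint_velocities': array([-0.00105025, -0.00358837,  0.00094629, -0.00306735, -0.00045055,
        0.00014782,  0.00068519]), 'joint_torque': array([ 1.15657735e-03, -5.21649098e+01, -1.22243274e-02, -2.44368839e+01,
       -5.67202060e-02,  1.40716246e-02,  8.40551343e-05]), 'ee_pos': array([0.18189848, 0.62349639, 0.21373695]), 'orientation': array([-3.14001445e+00,  8.55067955e-05,  2.85774757e+00]), 'contact_force': array([ 0.7810254 , -0.66239144,  0.27552722]), 'moment': array([-0.04082684, -0.04522861, -0.02884749]), 'grip_force': 0.0, 'finger_gap': 1.0004298733833308}
```

View pics/top0.png

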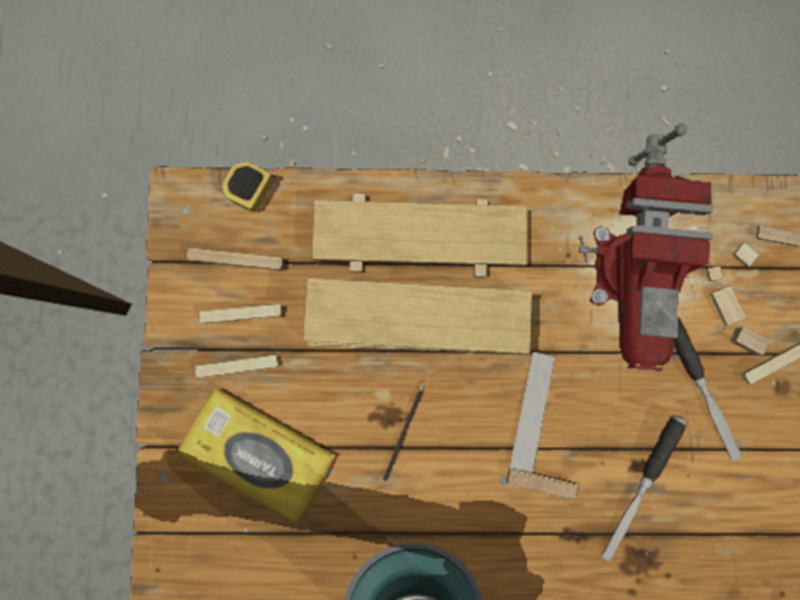

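View pics/scene0.png

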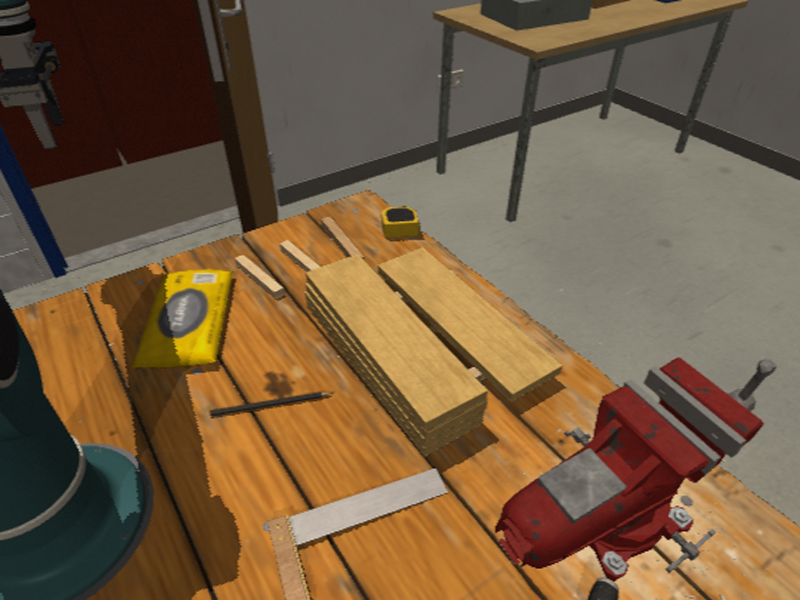

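Top view: the boards run across at (420,233) and (418,316). The far loose stick (235,259) is the longest, so it is the thick one. The wanted sticks are at (240,313) and (237,365). The scene view agrees. I'll enlarge the working area for corners.

```bash
cat > h.py <<'E'
import numpy as np,cv2
def ray(c,u,v):
    K,R,t=c["camera_matrix"],c["R"],c["t"]
    return -R.T@t, R.T@np.linalg.solve(K,[u,v,1])
def at_z(c,u,v,z):
    o,d=ray(c,u,v); return o+d*(z-o[2])/d[2]
def proj(c,X):
    p=c["R"]@np.asarray(X)+c["t"]; p=c["camera_matrix"]@p; return p[:2]/p[2]
E
python3 - <<'E'
import pickle,cv2
from h import *
d=pickle.load(open('c0.pkl','rb'));c=d["top"]
f=c["frame"][125:270,125:385,::-1]
cv2.imwrite('pics/crop.png',cv2.resize(f,None,fx=3,fy=3,interpolation=cv2.INTER_CUBIC))
print(proj(c,[.18,.62,.21]),proj(d["scene"],[.18,.62,.21]))
E
```

```text
[-36.81803301 372.8713322 ] [38.74850913 96.93116175]
```

View pics/crop.png

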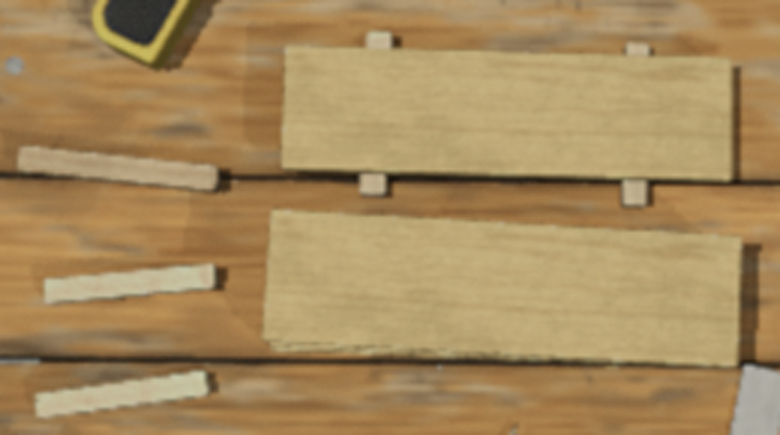

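The crop shows both boards' corners, the four bearer ends and the three sticks clearly. Converting these to positions and checking the sizes.

Run:
```python
import pickle
from h import *
np.set_printoptions(precision=4,suppress=True)
c=pickle.load(open('c0.pkl','rb'))["top"]
W=lambda p,z:at_z(c,(p[0]+.5)/3-.5+125,(p[1]+.5)/3-.5+125,z)[:2]
Q={"first":(.036,[(285,45),(733,60),(730,180),(282,168)]),
"topb":(.076,[(273,210),(743,238),(738,366),(265,340)]),
"b1":(.017,[(367,31),(394,33),(386,196),(359,195)]),
"b2":(.017,[(626,42),(650,43),(648,207),(622,205)]),
"sA":(.017,[(44,281),(214,264),(216,286),(45,303)]),
"sB":(.017,[(35,395),(208,371),(213,392),(37,417)]),
"thick":(.02,[(20,147),(218,167),(217,190),(18,170)])}
for n,(z,q) in Q.items():
    P=np.array([W(p,z) for p in q])
    (cx,cy),s,a=cv2.minAreaRect(P.astype(np.float32)*1000)
    e1=(P[1]+P[2]-P[0]-P[3])/2; e2=(P[0]+P[1]-P[2]-P[3])/2
    ang=lambda e:np.degrees(np.arctan2(e[1],e[0]))
    print(n,P.mean(0),np.linalg.norm(e1),np.linalg.norm(e2),"angle along image-right",ang(-e1),"img-up",ang(e2))
print('optical', -c["R"].T@c["t"])
```

```text
first [0.6302 0.0006] 0.359536243186111 0.09909836282218716 angle along image-right 89.53493535466288 img-up -0.5253380335611412
topb [0.4864 0.0025] 0.3586288212066879 0.09826696088088993 angle along image-right 87.83918554232686 img-up -1.9999090710036096
b1 [0.6317 0.107 ] 0.02201020238966895 0.13560898868372576 angle along image-right 88.03889341146554 img-up -1.2719395565383163
b2 [ 0.6277 -0.1054] 0.020511645908605762 0.13591015083075558 angle along image-right 87.81070902767306 img-up -0.7894544636793408
sA [0.4887 0.3005] 0.13601666921178243 0.017726435210401948 angle along image-right 96.88217614866628 img-up 6.5013283434706794
sB [0.4011 0.3015] 0.13840075203737684 0.01724402876884529 angle along image-right 99.04019127605098 img-up 11.897676216006664
thick [0.5811 0.3133] 0.1602004613399242 0.0187620796024988 angle along image-right 85.39647527244664 img-up -0.9750864319940231
optical [0.4128 0.0481 1.0545]
```

Sizes match (boards 359x99, sticks about 136x18, thick stick 160). A quick check of the yellow bag's height, plus a helper that works out moves.

```bash
cat >> h.py <<'E'
def go(s,x,y,z,a):
    "slide mm and spin deg from state s to TCP x,y,z with closing axis at world angle a deg (mod 180)"
    from scipy.spatial.transform import Rotation as Ro
    R=Ro.from_euler('xyz',s["orientation"]).as_matrix()
    d=R.T@(np.array([x,y,z])-s["ee_pos"])*1000
    now=np.degrees(np.arctan2(R[1,1],R[0,1]))
    sp=-((a-now+90)%180-90)
    print("slide",np.round(d,1),"spin",round(sp,2),"closing now",round(now,2),"tilt",np.round(R[:2,2],4))
E
python3 - <<'E'
import pickle
from bench import *
from h import *
np.set_printoptions(precision=4,suppress=True)
d=pickle.load(open('c0.pkl','rb'))
for a,b in (((222,390),(232,272)),((337,458),(205,365))):
    A=[];B=[]
    for c,p in((d["top"],a),(d["scene"],b)):
        o,r=ray(c,p[0]*.7,p[1]*.7); r/=np.linalg.norm(r);P=np.eye(3)-np.outer(r,r);A.append(P);B.append(P@o)
    print(np.linalg.lstsq(np.vstack(A),np.hstack(B),rcond=None)[0])
go(state(),.4887,.3005,.16,6.7)
E
```

```text
[0.3597 0.3232 0.0222]
[0.2468 0.1328 0.0158]
slide [-385.  -224.1   54.1] spin 67.04 closing now 73.74 tilt [-0.0004 -0.0015]
```

step_arm(
  rows=[
    {"slide":[-50,-29,0],"spin":9},
    {"slide":[-100,-58,10],"spin":18},
    {"slide":[-150,-88,20],"spin":27},
    {"slide":[-200,-117,30],"spin":36},
    {"slide":[-250,-146,40],"spin":45},
    {"slide":[-300,-175,50],"spin":54},
    {"slide":[-345,-201,54],"spin":63},
    {"slide":[-385,-224,54],"spin":67},
  ],
  hand=0,
)

```text
clock: 1.1
ee_pos: [0.4897, 0.2992, 0.16]
orientation: [-3.141, 0.001, 1.685]
contact_force: [1.1, -0.1, 1.0]
finger_gap: 0.502
grip_force: 0.0
```

Run:
```python
from bench import *
from h import *
import pickle
s=state();go(s,.4887,.3005,.003,6.7);print(s["clock"],s["ee_pos"],s["finger_gap"])
c=capture("wrist");pickle.dump(c,open('w1.pkl','wb'))
print(c["camera_matrix"],c["R"],c["t"])
cv2.imwrite('pics/w1.png',cv2.resize(c["frame"][:,:,::-1],(784,588),interpolation=cv2.INTER_CUBIC))
```

```text
slide [  1.6  -0.7 157. ] spin -0.18 closing now 6.52 tilt [-0.0008 -0.001 ]
1.1 [0.48970555 0.29916648 0.15996603] 0.5015588145497509
[[325.1922621    0.         275.45479101]
 [  0.         325.1922621  203.25618265]
 [  0.           0.           1.        ]] [[ 9.93663264e-01  1.12397913e-01 -1.66191766e-04]
 [ 1.07517937e-01 -9.50088392e-01  2.92868471e-01]
 [ 3.27599079e-02 -2.91030509e-01 -9.56152724e-01]] [-0.52059219  0.21374571  0.41103282]
```

View pics/w1.png

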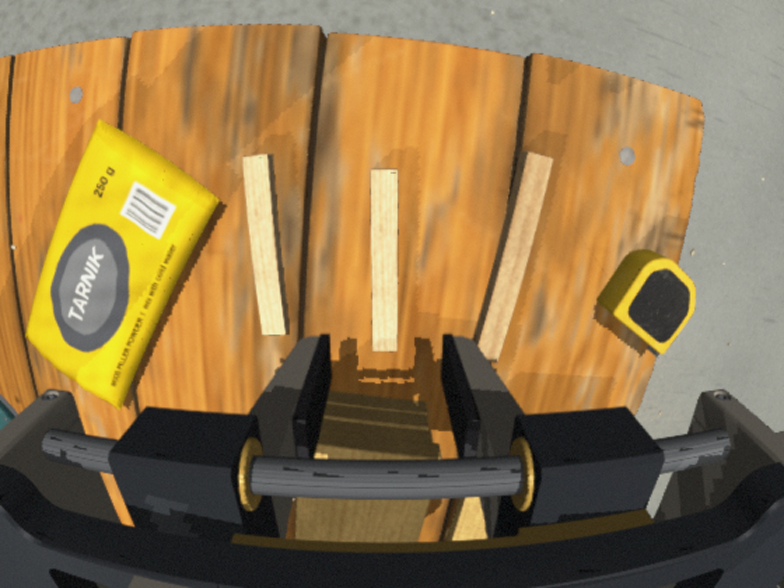

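The wrist view shows stick A at (371..397, 169..351), in line between the fingers, and stick B at (243,156)–(286,333). Bag and thick stick are clear.

```bash
cat >> h.py <<'E'
def fish(c,u,v,z):
    K=c["camera_matrix"];a=np.array([u-K[0,2],v-K[1,2]])/K[0,0];r=np.hypot(*a)
    d=c["R"].T@np.r_[a/r*np.sin(r),np.cos(r)]; o=-c["R"].T@c["t"]
    return o+d*(z-o[2])/d[2]
def rect(P):
    "P: far-l, far-r, near-r, near-l -> centre, length, width, direction of length"
    P=np.array(P)[:,:2];e=(P[0]+P[1]-P[2]-P[3])/2;w=(P[1]+P[2]-P[0]-P[3])/2
    return P.mean(0).round(4),np.linalg.norm(e).round(4),np.linalg.norm(w).round(4),np.degrees(np.arctan2(e[1],e[0])).round(2)
E
python3 - <<'E'
from bench import *
from h import *
import pickle
c=pickle.load(open('w1.pkl','rb'))
for q in ([(371,169),(397,169),(397,351),(372,351)],[(243,156),(269,154),(286,333),(263,334)]):
    print(rect([fish(c,(u+.5)/1.4-.5,(v+.5)/1.4-.5,.017) for u,v in q]))
E
```

```text
(array([0.4888, 0.3006]), np.float64(0.1351), np.float64(0.0184), np.float64(96.55))
(array([0.4012, 0.3037]), np.float64(0.1337), np.float64(0.0188), np.float64(98.84))
```

step_arm(
  rows=[
    {"slide":[1.5,-1,50],"spin":0},
    {"slide":[1.5,-1,100],"spin":0},
    {"slide":[1.5,-1,135],"spin":0},
    {"slide":[1.5,-1,150],"spin":0},
    {"slide":[1.5,-1,156],"spin":0},
    {"slide":[1.5,-1,156],"spin":0},
  ],
)

```text
clock: 1.9
ee_pos: [0.4883, 0.3029, 0.0053]
orientation: [3.14, -0.001, 1.688]
contact_force: [-0.9, 0.0, 0.0]
finger_gap: 0.496
grip_force: 0.0
```

step_arm(
  rows=[
    {"slide":[0,0,0],"spin":0},
    {"slide":[0,0,0],"spin":0},
    {"slide":[0,0,0],"spin":0},
    {"slide":[0,0,0],"spin":0},
  ],
  hand=1,
)

```text
clock: 2.4
ee_pos: [0.488, 0.3028, 0.0052]
orientation: [3.141, -0.001, 1.688]
contact_force: [-0.6, -0.8, 4.1]
finger_gap: 0.201
grip_force: 30.0
```

Run:
```python
from bench import *
from h import *
s=state();go(s,.631,.107,.16,89.5);print(s["finger_gap"],s["grip_force"],s["ee_pos"])
```

```text
slide [-211.1  119.1 -154.9] spin -82.77 closing now 6.73 tilt [0.0006 0.0007]
0.20065290326260915 30.000470280647278 [0.4880275  0.30277007 0.00518535]
```

step_arm(
  rows=[
    {"slide":[0,0,-30],"spin":0},
    {"slide":[0,0,-90],"spin":0},
    {"slide":[0,0,-140],"spin":0},
    {"slide":[-25,15,-155],"spin":-9},
    {"slide":[-60,33,-155],"spin":-18},
    {"slide":[-100,55,-155],"spin":-28},
    {"slide":[-140,78,-155],"spin":-38},
    {"slide":[-180,100,-155],"spin":-48},
  ],
)

```text
clock: 3.4
ee_pos: [0.6088, 0.1343, 0.1595]
orientation: [-3.142, -0.0, 2.532]
contact_force: [0.1, 1.0, 0.5]
finger_gap: 0.199
grip_force: 30.0
```

Run:
```python
from bench import *
from h import *
s=state();go(s,.629,.107,.12,89.5);print(s["finger_gap"],s["grip_force"],s["ee_pos"])
```

```text
slide [-32.2 -10.8  39.5] spin -34.42 closing now 55.08 tilt [-0.0001  0.    ]
0.1993352431746766 29.998883306980133 [0.60876577 0.13427353 0.15947604]
```

step_arm(
  rows=[
    {"slide":[-10,-4,5],"spin":-10},
    {"slide":[-22,-7,15],"spin":-20},
    {"slide":[-30,-10,30],"spin":-30},
    {"slide":[-32,-11,40],"spin":-34.5},
    {"slide":[-32,-11,40],"spin":-34.5},
    {"slide":[-32,-11,40],"spin":-34.5},
  ],
)

```text
clock: 4.15
ee_pos: [0.628, 0.1082, 0.1199]
orientation: [3.141, 0.0, 3.127]
contact_force: [-0.2, -0.8, -0.3]
finger_gap: 0.206
grip_force: 30.0
```

Run:
```python
from bench import *
from h import *
import pickle
s=state();go(s,.629,.107,.0415,89.5);print(s["clock"],s["ee_pos"])
c=capture("wrist");pickle.dump(c,open('w2.pkl','wb'))
cv2.imwrite('pics/w2.png',cv2.resize(c["frame"][:,:,::-1],(784,588),interpolation=cv2.INTER_CUBIC))
```

```text
slide [-1.  -1.2 78.4] spin -0.33 closing now 89.17 tilt [0.0003 0.0001]
4.15 [0.62801096 0.10822311 0.11988273]
```

View pics/w2.png

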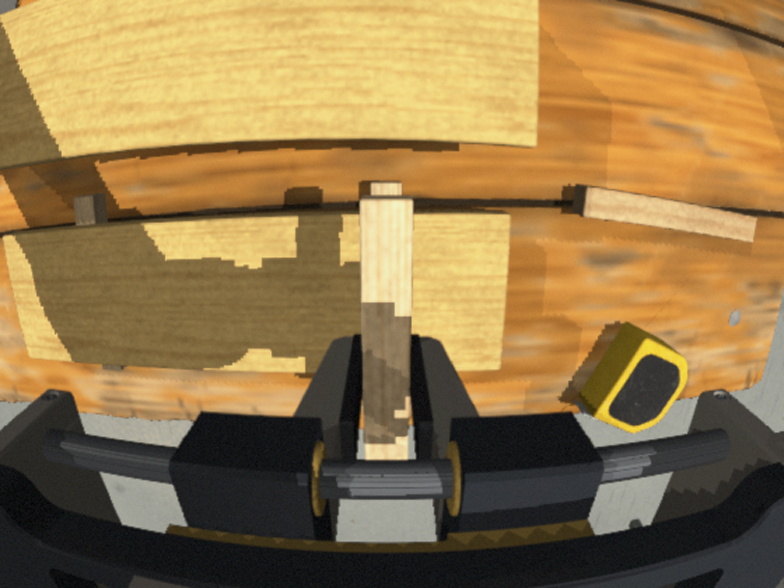

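The held stick lies straight over bearer_1, whose near end shows at (371–401,181). Board corners are at (3,236), (509,212), (500,368) and (28,355). The stick's near top edge is at (360–413,199).

Run:
```python
from h import *
import pickle
c=pickle.load(open('w2.pkl','rb'))
f=lambda p,z:fish(c,(p[0]+.5)/1.4-.5,(p[1]+.5)/1.4-.5,z)[:2].round(4)
print("board",[f(p,.036) for p in((3,236),(509,212),(500,368),(28,355))])
print(rect([f(p,.036) for p in((509,212),(500,368),(28,355),(3,236))]))
print("bearer near",[f(p,.017) for p in((371,181),(401,181))],"b2",[f(p,.017) for p in((74,197),(105,197))])
print("stick",[f(p,.1317) for p in((360,199),(413,199),(409,444),(364,444))])
```

```text
board [array([ 0.5808, -0.1779]), array([0.5808, 0.1793]), array([0.6804, 0.1801]), array([ 0.6778, -0.1798])]
(array([6.3e-01, 4.0e-04]), np.float64(0.3586), np.float64(0.0983), np.float64(89.79))
bearer near [array([0.5644, 0.0999]), array([0.5647, 0.1178])] b2 [array([ 0.5607, -0.1126]), array([ 0.5633, -0.0838])]
stick [array([0.5627, 0.0998]), array([0.563 , 0.1183]), array([0.6656, 0.1171]), array([0.6653, 0.0978])]
```

step_arm(
  rows=[
    {"slide":[0,-0.7,35],"spin":-0.4},
    {"slide":[0,-0.7,60],"spin":-0.4},
    {"slide":[0,-0.7,72],"spin":-0.4},
    {"slide":[0,-0.7,76],"spin":-0.4},
    {"slide":[0,-0.7,78],"spin":-0.4},
    {"slide":[0,-0.7,79],"spin":-0.4},
    {"slide":[0,-0.7,79],"spin":-0.4},
  ],
)

```text
clock: 5.08
ee_pos: [0.6284, 0.1074, 0.0412]
orientation: [3.141, 0.001, 3.135]
contact_force: [0.2, 0.3, 0.8]
finger_gap: 0.201
grip_force: 30.0
```

step_arm(
  rows=[
    {"slide":[0,0,0],"spin":0},
    {"slide":[0,0,0],"spin":0},
    {"slide":[0,0,0],"spin":0},
    {"slide":[0,0,-30],"spin":0},
    {"slide":[0,0,-80],"spin":0},
    {"slide":[0,0,-120],"spin":0},
    {"slide":[0,0,-120],"spin":0},
  ],
  hand=0.2,
)

```text
clock: 5.95
ee_pos: [0.6303, 0.1078, 0.1645]
orientation: [3.14, 0.007, 3.135]
contact_force: [0.3, 0.9, 0.3]
finger_gap: 0.399
grip_force: 0.0
```

Run:
```python
from bench import *
from h import *
s=state();go(s,.4012,.303,.16,8.9);print(s["clock"],s["ee_pos"],s["finger_gap"])
```

```text
slide [230.3 193.8   3.2] spin 80.73 closing now 89.63 tilt [0.0071 0.0016]
5.95 [0.63026898 0.10776578 0.16451013] 0.3991626116938197
```

step_arm(
  rows=[
    {"slide":[22,18,0],"spin":9.5},
    {"slide":[55,46,0],"spin":20},
    {"slide":[90,75,0],"spin":30.5},
    {"slide":[125,104,0],"spin":41},
    {"slide":[160,133,0],"spin":51.5},
    {"slide":[195,162,0],"spin":62},
    {"slide":[220,184,0],"spin":72},
    {"slide":[230,194,0],"spin":80.7},
  ],
)

```text
clock: 6.95
ee_pos: [0.3967, 0.3038, 0.1595]
orientation: [-3.14, 0.001, 1.725]
contact_force: [0.3, 0.1, 0.6]
finger_gap: 0.4
grip_force: 0.0
```

step_arm(
  rows=[
    {"slide":[0,0,0],"spin":0},
    {"slide":[0,0,0],"spin":0},
  ],
)

```text
clock: 7.2
ee_pos: [0.3995, 0.3019, 0.1601]
orientation: [-3.141, 0.001, 1.728]
contact_force: [-0.1, 0.1, -0.5]
finger_gap: 0.401
grip_force: 0.0
```

Run:
```python
from bench import *
from h import *
import pickle
s=state();go(s,.4012,.303,.005,8.9);print(s["clock"],s["ee_pos"],s["finger_gap"])
c=capture("wrist");pickle.dump(c,open('w3.pkl','wb'))
cv2.imwrite('pics/w3.png',cv2.resize(c["frame"][:,:,::-1],(784,588),interpolation=cv2.INTER_CUBIC))
```

```text
slide [  0.9   2.  155.1] spin 0.13 closing now 9.03 tilt [-0.0003 -0.001 ]
7.2 [0.3994529  0.30194029 0.16008027] 0.4012590918529964
```

View pics/w3.png

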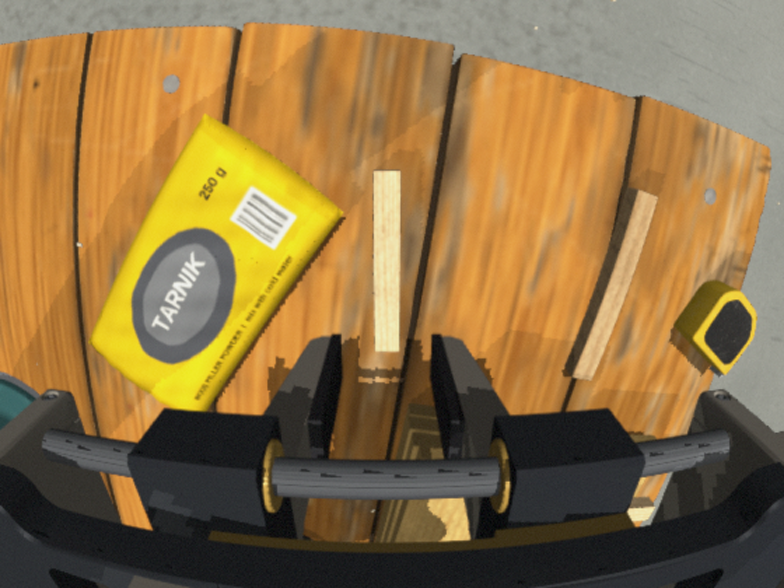

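Stick B at (373–400, 171–351), centred; the bag edge at stick mid-height is near col 318, so I'll grip about 8 mm toward the near end for clearance.

Run:
```python
from bench import *
from h import *
import pickle
c=pickle.load(open('w3.pkl','rb'))
r=rect([fish(c,(u+.5)/1.4-.5,(v+.5)/1.4-.5,.017) for u,v in [(373,171),(400,171),(399,351),(375,351)]]);print(r)
go(state(),*r[0],.004,r[3]-90)
```

```text
(array([0.4004, 0.3029]), np.float64(0.1338), np.float64(0.0183), np.float64(99.16))
slide [  1.    0.9 156.2] spin -0.19 closing now 8.97 tilt [-0.0001 -0.0008]
```

step_arm(
  rows=[
    {"slide":[-7,1,50],"spin":0},
    {"slide":[-7,1,100],"spin":0},
    {"slide":[-7,1,135],"spin":0},
    {"slide":[-7,1,150],"spin":0},
    {"slide":[-7,1,156],"spin":0},
    {"slide":[-7,1,156],"spin":0},
  ],
)

```text
clock: 8.0
ee_pos: [0.402, 0.2962, 0.0052]
orientation: [3.141, -0.001, 1.727]
contact_force: [0.6, 0.7, -0.2]
finger_gap: 0.398
grip_force: 0.0
```

step_arm(
  rows=[
    {"slide":[0,0,0],"spin":0},
    {"slide":[0,0,0],"spin":0},
    {"slide":[0,0,0],"spin":0},
    {"slide":[0,0,0],"spin":0},
  ],
  hand=1,
)

```text
clock: 8.5
ee_pos: [0.4017, 0.2965, 0.0054]
orientation: [3.14, -0.001, 1.727]
contact_force: [-0.7, -0.4, 6.6]
finger_gap: 0.203
grip_force: 30.0
```

step_arm(
  rows=[
    {"slide":[0,0,-30],"spin":0},
    {"slide":[0,0,-90],"spin":0},
    {"slide":[0,0,-140],"spin":0},
    {"slide":[0,0,-155],"spin":0},
  ],
)

```text
clock: 9.0
ee_pos: [0.4025, 0.2972, 0.1627]
orientation: [3.137, -0.004, 1.727]
contact_force: [-0.0, 0.1, -1.3]
finger_gap: 0.205
grip_force: 30.0
```

Run:
```python
from bench import *
from h import *
s=state();go(s,.637,-.1055,.16,89.6);print(s["finger_gap"],s["grip_force"],s["ee_pos"])
```

```text
slide [-434.2  169.1    1.9] spin -80.66 closing now 8.94 tilt [0.0039 0.0042]
0.20484556956604183 29.99947339296341 [0.40247844 0.29716168 0.16271099]
```

step_arm(
  rows=[
    {"slide":[-25,10,0],"spin":-9},
    {"slide":[-75,29,0],"spin":-18},
    {"slide":[-130,51,0],"spin":-28},
    {"slide":[-185,72,0],"spin":-38},
    {"slide":[-240,94,0],"spin":-48},
    {"slide":[-295,115,0],"spin":-58},
    {"slide":[-350,136,0],"spin":-68},
    {"slide":[-400,156,0],"spin":-76},
  ],
)

```text
clock: 10.0
ee_pos: [0.6173, -0.0758, 0.1581]
orientation: [3.141, -0.002, 3.059]
contact_force: [1.0, 0.4, 0.4]
finger_gap: 0.201
grip_force: 30.0
```

Run:
```python
from bench import *
from h import *
s=state();go(s,.636,-.1055,.12,89.6);print(s["clock"],s["ee_pos"])
```

```text
slide [-21.2 -28.1  38.1] spin -4.32 closing now 85.28 tilt [-0.0021  0.0008]
10.0 [ 0.61728481 -0.07578974  0.15811584]
```

step_arm(
  rows=[
    {"slide":[-10,-14,15],"spin":-4},
    {"slide":[-19,-25,30],"spin":-4},
    {"slide":[-20,-26,40],"spin":-4},
    {"slide":[-20,-26,40],"spin":-4},
    {"slide":[-20,-26,40],"spin":-4},
  ],
)

```text
clock: 10.62
ee_pos: [0.635, -0.1008, 0.12]
orientation: [3.141, 0.0, 3.125]
contact_force: [0.1, 0.3, -0.2]
finger_gap: 0.205
grip_force: 30.0
```

Run:
```python
from bench import *
from h import *
import pickle
s=state();go(s,.636,-.1055,.0415,89.6);print(s["clock"],s["ee_pos"])
c=capture("wrist");pickle.dump(c,open('w4.pkl','wb'))
cv2.imwrite('pics/w4.png',cv2.resize(c["frame"][:,:,::-1],(784,588),interpolation=cv2.INTER_CUBIC))
```

```text
slide [-1.  -4.7 78.5] spin -0.58 closing now 89.02 tilt [0.0004 0.0004]
10.625 [ 0.63501465 -0.10082825  0.11995575]
```

View pics/w4.png

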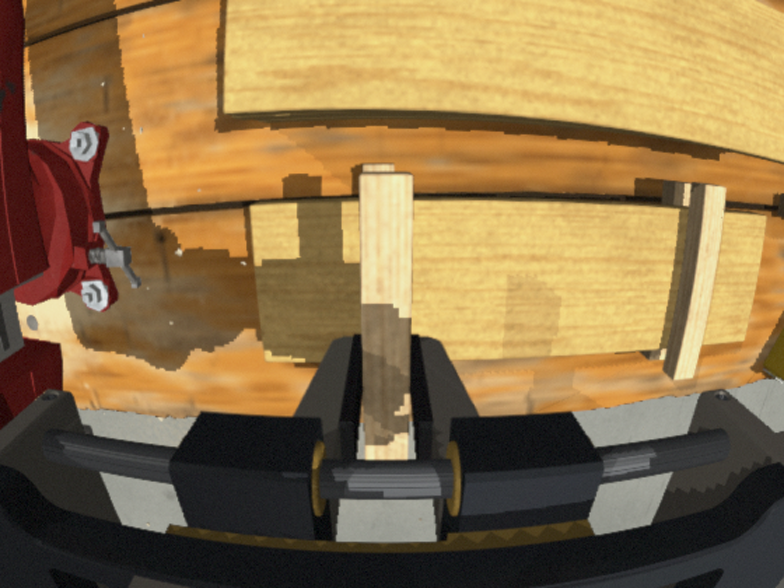

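The held stick's near end is at (360–413,174), with bearer_2's end just behind at (363–394,165). The placed stick 1 spans (696–725,185) to (667–692,377) on the board.

Run:
```python
from h import *
import pickle
c=pickle.load(open('w4.pkl','rb'))
f=lambda p,z:fish(c,(p[0]+.5)/1.4-.5,(p[1]+.5)/1.4-.5,z)[:2].round(4)
print("board",[f(p,.036) for p in((249,203),(265,358),(768,212),(742,341))])
print("b2 near",[f(p,.017) for p in((363,165),(394,165))])
print("stick1",rect([f(p,.053) for p in((696,184),(725,186),(692,378),(667,376))]))
print("b1 near left",f((668,183),.017),"far left",f((645,358),.017))
print("stick2",[f(p,.1317) for p in((360,174),(413,174),(409,443),(364,443))])
print("topboard",[f(p,.076) for p in((228,0),(223,113))])
```

```text
board [array([ 0.5798, -0.1791]), array([ 0.6778, -0.1789]), array([0.5795, 0.1816]), array([0.6817, 0.1779])]
b2 near [array([ 0.5616, -0.1135]), array([ 0.562, -0.095])]
stick1 (array([0.6301, 0.103 ]), np.float64(0.1326), np.float64(0.0253), np.float64(-179.91))
b1 near left [0.5671 0.0928] far left [0.6977 0.0935]
stick2 [array([ 0.5609, -0.1088]), array([ 0.5613, -0.0905]), array([ 0.6721, -0.092 ]), array([ 0.6718, -0.1112])]
topboard [array([ 0.4724, -0.1749]), array([ 0.5304, -0.1777])]
```

step_arm(
  rows=[
    {"slide":[0,-4.3,35],"spin":-0.6},
    {"slide":[0,-4.3,60],"spin":-0.6},
    {"slide":[0,-4.3,72],"spin":-0.6},
    {"slide":[0,-4.3,76],"spin":-0.6},
    {"slide":[0,-4.3,78],"spin":-0.6},
    {"slide":[0,-4.3,79],"spin":-0.6},
    {"slide":[0,-4.3,79],"spin":-0.6},
  ],
)

```text
clock: 11.55
ee_pos: [0.6355, -0.1066, 0.0416]
orientation: [-3.142, 0.002, 3.133]
contact_force: [0.1, 0.5, 2.8]
finger_gap: 0.202
grip_force: 30.0
```

step_arm(
  rows=[
    {"slide":[0,0,0],"spin":0},
    {"slide":[0,0,0],"spin":0},
    {"slide":[0,0,0],"spin":0},
    {"slide":[0,0,-30],"spin":0},
    {"slide":[0,0,-80],"spin":0},
    {"slide":[0,0,-120],"spin":0},
    {"slide":[0,0,-120],"spin":0},
  ],
  hand=0.2,
)

```text
clock: 12.42
ee_pos: [0.6371, -0.107, 0.1644]
orientation: [-3.141, 0.007, 3.133]
contact_force: [0.2, 0.2, -1.5]
finger_gap: 0.398
grip_force: 0.0
```

Run:
```python
from bench import *
from h import *
s=state();go(s,.40,.0,.17,88);print(s["clock"],s["ee_pos"])
```

```text
slide [238.  105.1  -7.3] spin 1.53 closing now 89.53 tilt [ 0.007  -0.0007]
12.425 [ 0.63712669 -0.10702523  0.16440172]
```

step_arm(
  rows=[
    {"slide":[40,20,0],"spin":0},
    {"slide":[90,45,0],"spin":1.5},
    {"slide":[140,67,0],"spin":1.5},
    {"slide":[190,90,0],"spin":1.5},
    {"slide":[220,104,0],"spin":1.5},
    {"slide":[231,109,0],"spin":1.5},
    {"slide":[231,109,0],"spin":1.5},
    {"slide":[231,109,0],"spin":1.5},
  ],
  hand=-1,
)

```text
clock: 13.42
ee_pos: [0.406, 0.0038, 0.1606]
orientation: [-3.141, 0.001, 3.106]
contact_force: [0.2, -0.5, 1.4]
finger_gap: 0.998
grip_force: 0.0
```

Run:
```python
from bench import *
from h import *
import pickle
s=state();go(s,.408,.0025,.0635,88);print(s["clock"],s["ee_pos"],s["finger_gap"])
c=capture("top");pickle.dump(c,open('t2.pkl','wb'))
f=c["frame"][125:255,195:385,::-1]
cv2.imwrite('pics/t2.png',cv2.resize(f,None,fx=4,fy=4,interpolation=cv2.INTER_CUBIC))
```

```text
slide [-1.9 -1.2 97.1] spin -0.02 closing now 87.98 tilt [ 0.0008 -0.0003]
13.425 [0.40603289 0.00379821 0.16058862] 0.9982354565595256
```

View pics/t2.png

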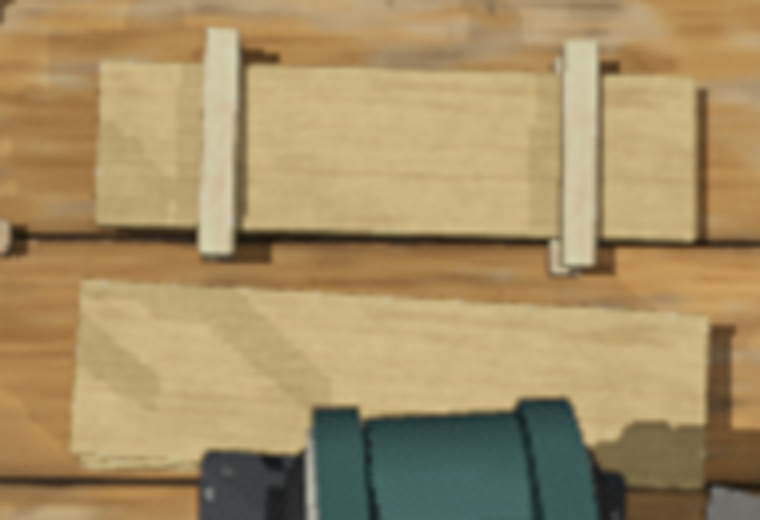

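Both sticks lie across the board: stick 1 at (206–241,28)–(198–235,256), stick 2 at (563–598,40)–(563–597,266). A sliver of bearer_2 shows left of stick 2 at (550,272).

Run:
```python
from h import *
import pickle
c=pickle.load(open('t2.pkl','rb'))
W=lambda p,z:at_z(c,(p[0]+.5)/4-.5+195,(p[1]+.5)/4-.5+125,z)
for n,z,q in(("board",.036,[(100,62),(697,77),(695,242),(97,226)]),("s1",.053,[(206,28),(241,29),(235,257),(198,256)]),("s2",.053,[(563,40),(598,41),(597,266),(563,266)]),("top",.076,[(82,281),(710,317),(703,489),(72,453)])):
    print(n,rect([W(p,z) for p in q]))
print("b2 near-left",W((550,274),.017),"s2 near-left",W((563,266),.053),"b2 far-left",W((557,60),.017))
```

```text
board (array([6.299e-01, 3.000e-04]), np.float64(0.1006), np.float64(0.3596), np.float64(-0.01))
s1 (array([0.6297, 0.1064]), np.float64(0.137), np.float64(0.0212), np.float64(-0.24))
s2 (array([ 0.628 , -0.1068]), np.float64(0.1359), np.float64(0.0205), np.float64(0.08))
top (array([0.4863, 0.0033]), np.float64(0.0983), np.float64(0.3591), np.float64(-1.95))
b2 near-left [ 0.56008337 -0.09419177  0.017     ] s2 near-left [ 0.55988108 -0.09689305  0.053     ] b2 far-left [ 0.69348093 -0.09779067  0.017     ]
```

Sticks are within about 1.3 mm of the bearers and square. Next, lower the open fingers behind the top board.

step_arm(
  rows=[
    {"slide":[-1,0,40],"spin":0},
    {"slide":[-1,0,75],"spin":0},
    {"slide":[-1,0,93],"spin":0},
    {"slide":[-1,0,99],"spin":0},
    {"slide":[-1,0,99],"spin":0},
    {"slide":[-1,0,99],"spin":0},
  ],
)

```text
clock: 14.22
ee_pos: [0.4065, 0.0042, 0.0622]
orientation: [3.141, 0.002, 3.107]
contact_force: [0.4, -0.7, 0.7]
finger_gap: 0.999
grip_force: 0.0
```

step_arm(
  rows=[
    {"slide":[-5,0,0],"spin":0},
    {"slide":[-8,0,0],"spin":0},
    {"slide":[-11,0,0],"spin":0},
    {"slide":[-14,0,0],"spin":0},
    {"slide":[-17,0,0],"spin":0},
    {"slide":[-20,0,0],"spin":0},
  ],
)

```text
clock: 14.98
ee_pos: [0.4259, 0.0036, 0.0616]
orientation: [3.142, -0.0, 3.107]
contact_force: [-0.1, -0.0, 0.4]
finger_gap: 1.0
grip_force: 0.0
```

step_arm(
  rows=[
    {"slide":[-2,0,0],"spin":0},
    {"slide":[-4,0,0],"spin":0},
    {"slide":[-6,0,0],"spin":0},
    {"slide":[-8,0,0],"spin":0},
  ],
)

```text
clock: 15.48
ee_pos: [0.4339, 0.0033, 0.0615]
orientation: [-3.142, 0.0, 3.107]
contact_force: [-1.6, -0.8, -1.7]
finger_gap: 1.004
grip_force: 0.6
```

step_arm(
  rows=[
    {"slide":[-4,0,0],"spin":-0.1},
    {"slide":[-9,0,0],"spin":-0.2},
    {"slide":[-14,0,0],"spin":-0.3},
    {"slide":[-19,0,0],"spin":-0.4},
    {"slide":[-24,0,0],"spin":-0.5},
    {"slide":[-28,0,0],"spin":-0.6},
    {"slide":[-31,0,0],"spin":-0.7},
    {"slide":[-32,0,0],"spin":-0.7},
  ],
)

```text
clock: 16.48
ee_pos: [0.4658, 0.0022, 0.0616]
orientation: [3.142, -0.0, 3.12]
contact_force: [-2.3, 0.4, 1.1]
finger_gap: 0.999
grip_force: 1.3
```

```bash
cat >> h.py <<'E'
def edge(c,y,x0,x1,z):
    "strongest grey steps along world x at fixed y,z"
    xs=np.arange(x0,x1,.0004);p=np.array([proj(c,[x,y,z]) for x in xs]).astype(np.float32)
    g=cv2.GaussianBlur(cv2.cvtColor(c["frame"],cv2.COLOR_RGB2LAB),(3,3),0).astype(np.float32)
    v=cv2.remap(g,p[None,:,0].copy(),p[None,:,1].copy(),cv2.INTER_LINEAR)[0]
    d=np.linalg.norm(v[8:]-v[:-8],axis=1);x=xs[4:-4]
    out=[]
    for i in np.argsort(-d):
        if all(abs(x[i]-o[0])>.008 for o in out): out.append((round(float(x[i]),4),int(d[i])))
        if len(out)>=3: break
    return out
E
python3 - <<'E'
from bench import *
from h import *
import pickle
s=state();print(s["ee_pos"],s["contact_force"])
c=capture("top");a=pickle.load(open('t2.pkl','rb'))
for y in(-.15,-.07,.0,.06,.15):print(y,"before",edge(a,y,.5,.57,.076),"now",edge(c,y,.5,.6,.076))
E
```

```text
[0.46579769 0.00222165 0.06156743] [-2.25540558  0.43696651  1.09336392]
-0.15 before [(0.568, 41), (0.5316, 13), (0.5424, 7)] now [(0.5212, 38), (0.5704, 17), (0.5788, 6)]
-0.07 before [(0.5664, 39), (0.534, 23), (0.5192, 7)] now [(0.5556, 62), (0.5732, 11), (0.5976, 7)]
0.0 before [(0.5668, 37), (0.5368, 22), (0.5492, 8)] now [(0.5516, 53), (0.5208, 10), (0.5748, 9)]
0.06 before [(0.566, 46), (0.5388, 28), (0.5056, 6)] now [(0.5072, 56), (0.5204, 13), (0.5296, 7)]
0.15 before [(0.566, 43), (0.5416, 19), (0.5316, 7)] now [(0.5016, 7), (0.5144, 3), (0.5548, 3)]
```

step_arm(
  rows=[
    {"slide":[-4,0,0],"spin":-0.1},
    {"slide":[-9,0,0],"spin":-0.1},
    {"slide":[-14,0,0],"spin":-0.2},
    {"slide":[-19,0,0],"spin":-0.3},
    {"slide":[-24,0,0],"spin":-0.3},
    {"slide":[-29,0,0],"spin":-0.4},
    {"slide":[-34,-0.3,0],"spin":-0.4},
    {"slide":[-38,-0.3,0],"spin":-0.5},
  ],
)

```text
clock: 17.52
ee_pos: [0.5044, 0.001, 0.0615]
orientation: [-3.142, 0.001, 3.128]
contact_force: [-0.5, 0.2, 0.1]
finger_gap: 0.998
grip_force: 0.5
```

step_arm(
  rows=[
    {"slide":[-4,0,0],"spin":0},
    {"slide":[-9,0,0],"spin":-0.1},
    {"slide":[-14,0,0],"spin":-0.1},
    {"slide":[-19,0,0],"spin":-0.2},
    {"slide":[-24,0,0],"spin":-0.2},
    {"slide":[-29,0,0],"spin":-0.3},
    {"slide":[-33,-0.3,0],"spin":-0.3},
    {"slide":[-35,-0.3,0],"spin":-0.3},
  ],
)

```text
clock: 18.52
ee_pos: [0.5388, 0.0003, 0.0616]
orientation: [3.142, -0.0, 3.133]
contact_force: [-2.1, 0.3, 1.1]
finger_gap: 1.001
grip_force: 1.3
```

Run:
```python
from bench import *
from h import *
import pickle
s=state();go(s,.571,-.0008,.0615,89.65);print(s["ee_pos"],s["contact_force"])
c=capture("top");pickle.dump(c,open('t3.pkl','wb'))
for y in(-.16,-.13,-.07,.0,.05,.08,.14,.16):print(y,edge(c,y,.6,.72,.074))
```

```text
slide [-32.2  -0.8   0.1] spin -0.12 closing now 89.53 tilt [-0.0001  0.    ]
[5.38834488e-01 2.97994842e-04 6.15941247e-02] [-2.08606727  0.297496    1.09785537]
-0.16 [(0.6708, 17), (0.682, 8), (0.694, 5)]
-0.13 [(0.6704, 26), (0.6884, 16), (0.6624, 10)]
-0.07 [(0.6656, 56), (0.7168, 8), (0.6876, 8)]
0.0 [(0.6616, 51), (0.6708, 17), (0.6828, 9)]
0.05 [(0.6376, 32), (0.67, 17), (0.6896, 11)]
0.08 [(0.6716, 48), (0.68, 31), (0.6892, 10)]
0.14 [(0.6708, 11), (0.7132, 7), (0.7008, 6)]
0.16 [(0.674, 12), (0.6912, 9), (0.6492, 8)]
```

step_arm(
  rows=[
    {"slide":[-4,0,0],"spin":0},
    {"slide":[-9,-0.2,0],"spin":0},
    {"slide":[-14,-0.4,0],"spin":-0.1},
    {"slide":[-19,-0.5,0],"spin":-0.1},
    {"slide":[-24,-0.6,0],"spin":-0.1},
    {"slide":[-28,-0.8,0],"spin":-0.1},
    {"slide":[-30,-0.8,0],"spin":-0.1},
    {"slide":[-30,-0.8,0],"spin":-0.1},
  ],
)

```text
clock: 19.58
ee_pos: [0.569, -0.0007, 0.0616]
orientation: [-3.142, 0.001, 3.135]
contact_force: [-0.8, 0.3, 0.1]
finger_gap: 1.001
grip_force: 0.5
```

step_arm(
  rows=[
    {"slide":[10,0,0],"spin":0},
    {"slide":[40,0,0],"spin":0},
    {"slide":[50,0,-30],"spin":0},
    {"slide":[80,0,-80],"spin":0},
    {"slide":[130,0,-100],"spin":0},
    {"slide":[150,0,-100],"spin":0},
    {"slide":[150,0,-100],"spin":0},
  ],
)

```text
clock: 20.45
ee_pos: [0.4178, 0.0003, 0.1622]
orientation: [3.141, 0.002, 3.136]
contact_force: [-0.2, -0.1, 0.4]
finger_gap: 1.0
grip_force: 0.0
```

Run:
```python
from bench import *
from h import *
import pickle
s=state();print(s["clock"],s["ee_pos"])
c=capture("top");pickle.dump(c,open('t4.pkl','wb'))
w=capture("scene");pickle.dump(w,open('s4.pkl','wb'))
A=cv2.resize(c["frame"][125:205,205:385,::-1],None,fx=4,fy=4,interpolation=cv2.INTER_CUBIC)
B=cv2.resize(w["frame"][160:300,200:410,::-1],None,fx=2,fy=2,interpolation=cv2.INTER_CUBIC)
o=np.zeros((600,720,3),np.uint8);o[:320]=A;o[320:600,:420]=B
cv2.imwrite('pics/t4.png',o)
```

```text
20.45 [4.17826539e-01 3.13801651e-04 1.62166835e-01]
```

View pics/t4.png

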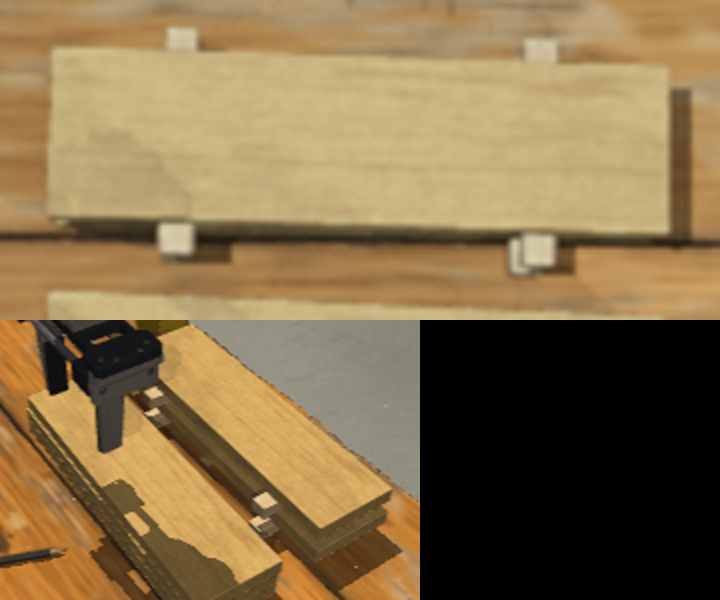

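The board lies on the two sticks with all four stick ends showing, at (52,46), (669,66), (670,235), (47,218). Checking alignment against the first board.

Run:
```python
from h import *
import pickle
c=pickle.load(open('t4.pkl','rb'))
W=lambda p,z:at_z(c,(p[0]+.5)/4-.5+205,(p[1]+.5)/4-.5+125,z)
P=[W(p,.072) for p in[(52,46),(669,66),(670,235),(47,218)]]
print(rect(P));print(np.array(P)[:,:2].round(4))
for n,q in(("s1",[(167,28),(198,28),(195,256),(157,256)]),("s2",[(524,39),(557,40),(556,266),(523,266)])):print(n,rect([W(p,.053) for p in q]))
for x0,x1,y in((.56,.60,-.15),(.56,.6,-.05),(.56,.6,.05),(.56,.6,.15),(.66,.7,-.15),(.66,.7,-.05),(.66,.7,.05),(.66,.7,.15)):print(y,edge(c,y,x0,x1,.072))
t=pickle.load(open('t2.pkl','rb'))
for x0,x1,y in((.56,.60,-.15),(.56,.6,-.05),(.56,.6,.05),(.56,.6,.15),(.66,.7,-.15),(.66,.7,-.05),(.66,.7,.05),(.66,.7,.15)):print("first",y,edge(t,y,x0,x1,.036))
```

```text
(array([0.6285, 0.0008]), np.float64(0.1007), np.float64(0.3602), np.float64(0.2))
[[ 0.6805  0.1811]
 [ 0.6771 -0.1793]
 [ 0.577  -0.1794]
 [ 0.5792  0.1806]]
s1 (array([0.63  , 0.1069]), np.float64(0.137), np.float64(0.0203), np.float64(-0.11))
s2 (array([ 0.6283, -0.1067]), np.float64(0.1365), np.float64(0.0196), np.float64(-0.04))
-0.15 [(0.5764, 60), (0.5684, 47), (0.5848, 3)]
-0.05 [(0.5784, 52), (0.5676, 34), (0.5908, 2)]
0.05 [(0.5792, 50), (0.5668, 41), (0.5924, 1)]
0.15 [(0.5808, 53), (0.5656, 42), (0.5892, 2)]
-0.15 [(0.6776, 24), (0.686, 10), (0.6944, 2)]
-0.05 [(0.6776, 18), (0.6696, 5), (0.694, 3)]
0.05 [(0.68, 18), (0.692, 5), (0.668, 2)]
0.15 [(0.6808, 24), (0.6948, 7), (0.662, 2)]
first -0.15 [(0.58, 56), (0.572, 28), (0.564, 2)]
first -0.05 [(0.58, 64), (0.572, 33), (0.5632, 7)]
first 0.05 [(0.5804, 69), (0.5724, 42), (0.5644, 3)]
first 0.15 [(0.5808, 64), (0.5716, 42), (0.5636, 4)]
first -0.15 [(0.6804, 27), (0.6972, 10), (0.6892, 5)]
first -0.05 [(0.6796, 23), (0.688, 5), (0.6716, 4)]
first 0.05 [(0.6804, 22), (0.698, 5), (0.6616, 3)]
first 0.15 [(0.6808, 16), (0.6952, 4), (0.6636, 2)]
```

The top board is about 0.6° and 1.5 mm short at the -y end, so I'll make a small corrective push.

step_arm(
  rows=[
    {"slide":[-40,0,10],"spin":-0.2},
    {"slide":[-90,0,20],"spin":-0.2},
    {"slide":[-120,0,50],"spin":-0.2},
    {"slide":[-130,0,80],"spin":-0.2},
    {"slide":[-130,0,97],"spin":-0.2},
    {"slide":[-130,0,100],"spin":-0.2},
    {"slide":[-130,0,100],"spin":-0.2},
    {"slide":[-130,0,100],"spin":-0.2},
  ],
)

```text
clock: 21.55
ee_pos: [0.5493, -0.0005, 0.0628]
orientation: [3.141, 0.002, 3.139]
contact_force: [-0.6, -1.2, 0.3]
finger_gap: 1.001
grip_force: 0.0
```

Run:
```python
from bench import *
from h import *
s=state();go(s,.5708,-.0007,.0615,89.95);print(s["ee_pos"],s["contact_force"])
```

```text
slide [-21.5  -0.1   1.4] spin -0.11 closing now 89.84 tilt [0.0021 0.0003]
[ 5.49295427e-01 -5.39514925e-04  6.28206898e-02] [-0.58678865 -1.18886657  0.29206773]
```

step_arm(
  rows=[
    {"slide":[-6,0,0],"spin":-0.1},
    {"slide":[-12,0,0],"spin":-0.1},
    {"slide":[-16,0,0],"spin":-0.1},
    {"slide":[-18,0,0],"spin":-0.1},
    {"slide":[-20,0,0],"spin":-0.1},
    {"slide":[-21.5,0,0],"spin":-0.1},
    {"slide":[-21.5,0,0],"spin":-0.1},
    {"slide":[-21.5,0,0],"spin":-0.1},
  ],
)

```text
clock: 22.55
ee_pos: [0.5698, -0.0008, 0.0614]
orientation: [-3.141, -0.001, 3.14]
contact_force: [-1.6, 0.0, 0.0]
finger_gap: 0.998
grip_force: 0.7
```

step_arm(
  rows=[
    {"slide":[10,0,0],"spin":0},
    {"slide":[40,0,0],"spin":0},
    {"slide":[50,0,-30],"spin":0},
    {"slide":[80,0,-80],"spin":0},
    {"slide":[130,0,-100],"spin":0},
    {"slide":[150,0,-100],"spin":0},
    {"slide":[150,0,-100],"spin":0},
  ],
)

```text
clock: 23.42
ee_pos: [0.4193, -0.0003, 0.1621]
orientation: [3.141, 0.002, 3.141]
contact_force: [0.4, -0.5, 0.4]
finger_gap: 0.998
grip_force: 0.0
```

Run:
```python
from bench import *
from h import *
import pickle
c=capture("top");pickle.dump(c,open('t5.pkl','wb'))
for x0,x1 in((.57,.59),(.67,.69)):
  for y in(-.16,-.14,-.07,-.04,.04,.07,.14,.16):print(y,edge(c,y,x0,x1,.072)[:1])
A=cv2.resize(c["frame"][125:205,205:385,::-1],None,fx=4,fy=4,interpolation=cv2.INTER_CUBIC)
cv2.imwrite('pics/t5.png',A)
```

```text
-0.16 [(0.5804, 41)]
-0.14 [(0.58, 45)]
-0.07 [(0.58, 50)]
-0.04 [(0.5804, 48)]
0.04 [(0.5808, 42)]
0.07 [(0.58, 49)]
0.14 [(0.5808, 53)]
0.16 [(0.58, 53)]
-0.16 [(0.6784, 17)]
-0.14 [(0.6796, 24)]
-0.07 [(0.6792, 17)]
-0.04 [(0.6796, 20)]
0.04 [(0.68, 18)]
0.07 [(0.6804, 23)]
0.14 [(0.6808, 20)]
0.16 [(0.6804, 29)]
```

View pics/t5.png

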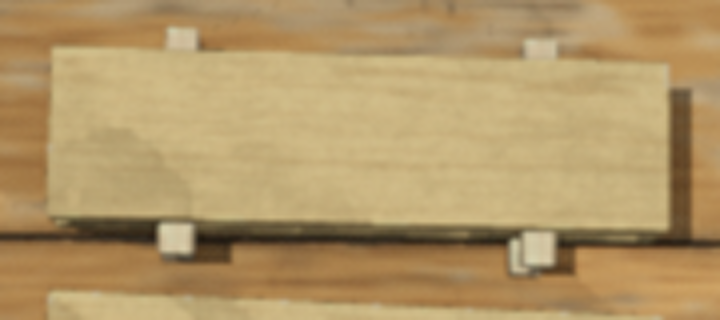

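The board's near and far edges now match the first board's to within about 1 mm. The stick ends are unmoved at (177,240), (540,249), (182,40) and (541,48), and the gripper is clear, so I'm handing in.

```bash
python3 -c "
from bench import *
print(finish_job())"
```

```text
the job is handed in; nothing more can be done
None
```

The job is handed in at about 23 s: both matching sticks lie square across the first board, within about 1.5 mm of directly above the bearers, and the top board was slid onto them, its long edges within about 1 mm of the first board's after one small corrective push.

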